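Ready the foil winder: fit the take-up bobbin, unlatch the guard gate and hold it wide

ROBOT

A 6-joint arm with a two-finger parallel gripper is mounted at the origin on the work surface. World frame = base frame: x ahead of the robot, y to its left, z up, the work surface at z = 0. Lengths are in m, angles in rad, forces in N, time in s.
With the tool pointing down it reaches from about 0.325 to 0.9 m from the base axis. Payload 6.1 kg.
Tool frame: the origin (TCP) lies midway between the tips of the shut fingers; the grasp point (between the pads) lies 19 mm behind it; z points along the fingers, y is the line along which they close (so a half turn about z gives the same grasp; the last joint's range is limited). The gripper opens to 85 mm and grips with 20 to 120 N. Pads are 22 mm wide; open, the fingers measure 114 mm over their backs; the gripper's body (76 mm by 85 mm) begins 54 mm behind the grasp point. The pads swing forward as they close: fully open they stand 13 mm farther back than shut.
Start: joints at [1.064, 0.22, 1.526, -0, 1.395, -0.126], TCP at [0.232, 0.58, 0.207] pointing down, gripper open.
Joint ranges: [-2.98, 2.98], [-0.91, 2.08], [0.09, 2.57], [-1.24, 4.39], [0.2, 2.65], [-2.68, 2.68]. Speed limits (rad/s): [2.57, 2.57, 3.01, 3.14, 3.14, 3.14].

INTERFACE

Orientations are given as [roll, pitch, yaw] about the fixed x, y, z axes, in that order (R = Rz(yaw) Ry(pitch) Rx(roll)).
In Python, from plant import movep, move_l, set_joints, gripper_to, hold, inverse_kinematics, observe, get_image, get_calibration, Unreachable, job_done gives the robot as it stands. Calls block until the motion is done:
- movep(position, orientation): joint-space move of the TCP to a pose.
- move_l(position, feed=0.15, rotation=None, max_force=None): straight line of the TCP; rotation=None keeps the orientation; feed is the mean speed in m/s. With max_force (N) it stops when the force on the tool has changed by that much, and returns True; else False.
- set_joints(angles): joint-space move.
- gripper_to(opening, f_grip=None): finger opening in m; f_grip is the grip in N (None keeps the last); returns when the fingers have stopped.
- hold(seconds).
- inverse_kinematics(position, orientation): joint angles nearest the present ones, or None.
- observe(): the state.
- get_image(name): name is "scene" or "top" or "wrist"; returns (picture, depth): 420x560x3 uint8, red, green, blue; 420x560 float32, m along the optical axis (not along the pixel's ray), 0 where there is no reading.
- get_calibration(name): a dict with "intrinsics" (3x3 intrinsics, pixels), "dist_coeffs" ([k1, k2, p1, p2, k3] as OpenCV has them; the pictures are not rectified), "world_from_camera" (4x4, takes a point from camera to world coordinates). Camera axes: x right, y down, z forward; pixel columns grow to the right and rows downward; lengths in m; the calibration is good to about 2 mm. A picture is of the moment at which its call begins: read the wrist's pose just before it. get_calibration takes no time and is no camera call; for the wrist camera it gives the pose at the moment of the call.
A pose or a line that the arm cannot do raises Unreachable and nothing moves.
- job_done(): hands the job in; it is judged then, once.
The state is a dict: "time_s": time; "q": joint angles; "joint_velocities": joint speeds; "joint_torque": joint torques, N m; "eef_pos": TCP position; "tcp_rot": TCP orientation; "ft_force": force on the tool from outside, world axes, zero at the start; "torque": the same for the moment, N m; "opening": finger opening in m; "grasp_force": force on a finger pad.
Only numpy, scipy, OpenCV 4.12 (cv2) and the standard library are available. Lean on these libraries where they do the work, as an engineer would, in place of code of your own. Each camera call takes 0.05 s, during which the arm holds its last target. There are 200 camera calls.

TASK

Get the foil winder ready for the artisan: set the pale wooden bobbin flange-down on the upright steel spindle, lowering it in your grip until it sits fully home and then letting it go, and leave everything else on the bench where it is. Then unlatch the guard gate by squeezing first the red catch and then the yellow catch, each until both its jaws are fully in. Take the gate by its black post, swing it open past its ball detent to its stop and finish while still holding it there, wide open, because its spring pulls it back.

Things in the scene. Friction and masses are not known exactly. Their poses are not given: they have to be found in the camera images.
- bobbin_mid (a point): Centre (half-way up) of the loose pale wooden bobbin, 90 g. It stands flange-down: flange 64 mm across, 6 mm thick, at the bottom; above it a plain round barrel 40 mm across; 80 mm tall in all; an 18 mm bore right through. Grip the barrel. z is its axis, up. A dark blue plastic bobbin of the same shape stands nearby.
- bobbin_foot (a point): Centre of the bobbin's underside, 40 mm below its centre. z is the bobbin's axis, up.
- spindle_foot (a point): On the spindle's axis at the top of its green round foot (84 mm across, 12 mm high, fixed to the bench): the bobbin's underside comes to rest here. z up.
- spindle_tip (a point): The tip of the fixed upright steel spindle, 97 mm above spindle_foot. The rod is 11 mm across and tapers over its last 12 mm.
- guard: The winder's fixed green guard, a box 100 mm high, gate in front. Origin on the gate's hinge axis at bench height. -x points out of the gate towards the robot's side; -y runs from the hinge along the shut gate; z up. Its place and yaw differ each time. A steel deck, top 100 mm high, behind the top of the gate (x 15 to 65 mm) carries both catches.
- red_catch (a point): Centre of the red catch (nearer the hinge): 35 mm behind the gate (guard x), 40 mm along it (-y), 24 mm above the deck. A pair of upright jaws, each 10 mm thick (y), 24 mm deep (x), 36 mm tall, 50 mm over their outer faces. Pinch them together from above along guard y: each slides up to 12 mm inwards (26 mm over both when fully in), takes about 4 N and stays where left. Axes as guard.
- yellow_catch (a point): Centre of the yellow catch, the one nearer the gate's free end: the same as the red one, but 120 mm from the hinge along the gate. Axes as guard.
- red_a (a joint): Slide of the red jaw nearer the hinge, m: 0 apart, 0.012 fully in. Its nose keeps the gate shut until it has gone in about 0.006.
- red_b (a joint): The same for the red jaw nearer the gate's free end.
- yellow_a (a joint): The same for the yellow jaw nearer the hinge.
- yellow_b (a joint): The same for the yellow jaw nearer the gate's free end.
- gate_handle (a point): Grip point on the axis of the gate's black upright round post (16 mm across, top 145 mm above the bench), 125 mm above the bench. Gate shut: 18 mm in front of the hinge (guard -x), 165 mm along the gate (-y). It swings with the gate; fingers may turn on it. The gate is 185 mm long, 12 mm thick, top 95 mm above the bench, with steel keepers 8 mm higher.
- gate_hinge (a point): On the gate's upright hinge axis, 125 mm above the bench. Axes as guard.
- gate (a joint): Gate angle, rad: 0 shut; grows as the free end swings out to the guard's -x, clockwise seen from above; stop at 1.4. A spring pulls it shut (about 1.7 N at the post when wide open). A ball detent in the sill resists at about 0.65 to 0.85 with a few newtons more at the post; let go beyond it, the gate falls back to rest against the ball.
- spare: Bystander, to be left alone: dark blue plastic bobbin, 64 mm flange, 80 mm tall, same shape as the wooden one. Origin at the centre of its underside, z up.
- press: Bystander, to be left alone: wooden hand press, board 75 x 150 mm, 18 mm thick, with an upright round-topped handle, 84 mm high. Origin at the centre of its underside, z up.
- tin: Bystander, to be left alone: steel tin, 70 mm across, 90 mm tall. Origin at the centre of its underside, z up.
- bowl: Bystander, to be left alone: copper bowl, 100 mm across, 45 mm tall. Origin at the centre of its underside, z up.
- bangle: Bystander, to be left alone: brass bangle lying flat, 70 mm across, 12 mm high. Origin at the centre of its underside, z up.
- lac_bar: Bystander, to be left alone: dark green bar of lac, 30 x 140 x 24 mm. Origin at the centre of its underside, z up.
- brush: Bystander, to be left alone: brush, 200 mm long, lying flat. Origin at the centre of its underside, z up.

How it is judged:
On the way, in this order (a step that is already met when the one before it is completed fails the run):
1. the bobbin is lowered on the spindle to within 6 mm of home, still in the fingers (horizontal distance between bobbin_foot and spindle_foot below 0.005 m and angle between bobbin_foot's own z axis and vertical below 0.1 rad and z of bobbin_foot in the frame of spindle_foot below 0.006 m and contact force between the fingers and bobbin above 0.2 N), for 0.05 s.
2. the bobbin sits fully home on the spindle foot, let go (horizontal distance between bobbin_foot and spindle_foot below 0.005 m and angle between bobbin_foot's own z axis and vertical below 0.1 rad and z of bobbin_foot in the frame of spindle_foot below 0.003 m and contact force between the fingers and bobbin below 0.1 N), for 0.2 s.
3. both jaws of the red catch are in (value of joint each of red_a, red_b above 0.0065 m), for 0.1 s.
4. both jaws of the yellow catch are in (value of joint each of yellow_a, yellow_b above 0.0065 m), for 0.1 s.
5. the gate is drawn past its detent by the fingers (value of joint gate above 0.95 rad and contact force between the fingers and gate above 0.3 N), for 0.1 s.
At the end, for the whole second after the job is handed in: Fingers hold the gate (over 0.3 N) still, open past 1.2 of 1.4 rad, through the last second; all four jaws over 6.5 mm in; the pale bobbin is at rest on the spindle within 3 mm of home, 5 mm of its axis and 0.1 rad of upright (all of step 3 and all of step 4 and value of joint gate above 1.2 rad and velocity of joint gate between -0.2 and 0.2 rad/s and contact force between the fingers and gate above 0.3 N and horizontal distance between bobbin_foot and spindle_foot below 0.005 m and angle between bobbin_foot's own z axis and vertical below 0.1 rad and z of bobbin_foot in the frame of spindle_foot below 0.003 m and linear speed of bobbin below 0.02 m/s); the arm keeps its last pose, push and grip.
It fails at once if a yellow jaw is squeezed (5 mm) before both red jaws are in (value of joint any of yellow_a, yellow_b above 0.005 m and not (value of joint each of red_a, red_b above 0.006 m)).
It fails at once if another thing on the bench is shifted by more than 30 mm (distance of any of spare, press, tin, bowl, bangle, lac_bar, brush from where it was at the start of the episode above 0.03 m).
It also fails if it takes over 72 s, if anything falls off the work surface, if the arm or the gripper's body presses on something with over 40 N, if the wrist force passes 120 N, or if a joint passes its speed limit or range.

## Working session

There is one attempt and no reset: what is moved stays moved. The work goes in short steps, each a Python script; the robot and the scene stay as the last script left them, time stands still between calls to the robot, and variables do not carry over. Pictures are saved under pics/ and viewed, at most 10 in all, crops included, and the job is handed in when it is done.

```bash
ls; mkdir -p pics; cat > h.py <<'E'
import numpy as np, cv2
from plant import *
def snap(n,tag):
    c=get_calibration(n); im,d=get_image(n)
    np.savez(f'pics/{tag}.npz',im=im,d=d,K=c['intrinsics'],D=c['dist_coeffs'],T=c['world_from_camera'])
    cv2.imwrite(f'pics/{tag}.png',im[:,:,::-1]); return load(tag)
def load(tag): return dict(np.load(f'pics/{tag}.npz'))
def rays(s,uv):
    uv=np.asarray(uv,float).reshape(-1,1,2)
    p=cv2.undistortPoints(uv,s['K'],s['D']).reshape(-1,2)
    r=np.c_[p,np.ones(len(p))]; return s['T'][:3,3], r@s['T'][:3,:3].T
def onplane(s,uv,z):
    o,r=rays(s,uv); return o+r*((z-o[2])/r[:,2])[:,None]
def cloud(s):
    h,w=s['d'].shape; v,u=np.mgrid[:h,:w]
    o,r=rays(s,np.c_[u.ravel(),v.ravel()]); return (o+r*s['d'].reshape(-1,1)).reshape(h,w,3)
E
python3 - <<'E'
from h import *
a=snap('top','top0'); b=snap('scene','sc0')
for s in(a,b): print(s['T'].round(3).tolist(), s['K'].round(1).tolist(), s['D'])
o=observe(); print(o)
E
```

```text
pics
[[0.027, -0.99, 0.137, 0.353], [-1.0, -0.025, 0.015, -0.014], [-0.012, -0.138, -0.99, 1.255], [0.0, 0.0, 0.0, 1.0]] [[452.0, 0.0, 278.1], [0.0, 452.0, 210.7], [0.0, 0.0, 1.0]] [0.01314623 0.         0.         0.         0.        ]
[[-0.759, 0.427, -0.491, 1.339], [0.651, 0.523, -0.55, 0.884], [0.022, -0.737, -0.675, 1.193], [0.0, 0.0, 0.0, 1.0]] [[542.9, 0.0, 287.3], [0.0, 542.9, 204.4], [0.0, 0.0, 1.0]] [-0.15678144  0.          0.          0.          0.        ]
{'time_s': 0.1, 'q': array([ 1.06392788e+00,  2.21184543e-01,  1.52752236e+00,  2.01401003e-06,
        1.39469144e+00, -1.26059838e-01]), 'joint_velocities': array([ 0.00079528, -0.00102634, -0.00178022,  0.00049779,  0.00101546,
        0.00177715]), 'joint_torque': array([ 1.40018656e-03, -4.98239779e+01, -3.90547907e+01, -5.45664847e-08,
        5.60164248e-03,  2.29779920e-05]), 'eef_pos': array([0.23198087, 0.57970777, 0.205972  ]), 'tcp_rot': array([-3.13980155e+00, -2.28988225e-04,  2.76078348e+00]), 'ft_force': array([ 0.27937124, -0.54762151,  0.0179282 ]), 'torque': array([-0.07903587, -0.01300605,  0.02269712]), 'grasp_force': 0.0, 'opening': 0.08534764175653693}
```

View pics/top0.png

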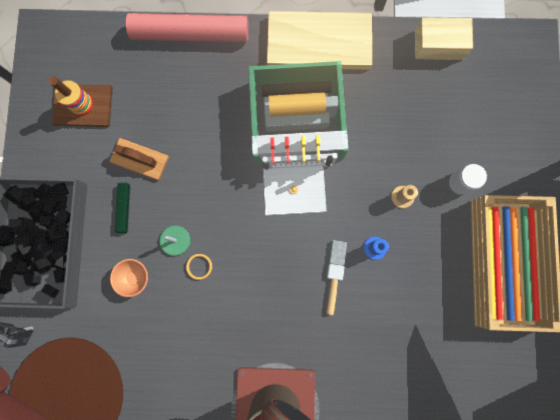

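View pics/sc0.png

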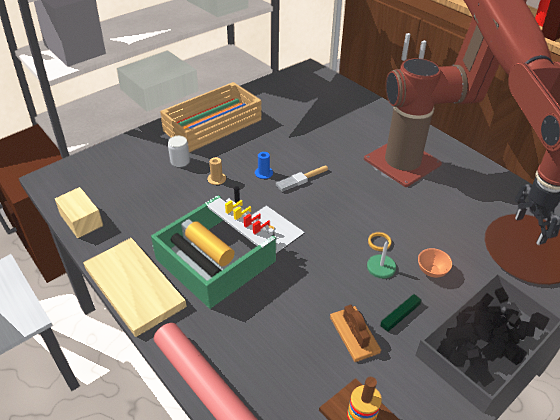

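The top view shows the pale bobbin at (404,196) with its top near (411,191), the spindle at (174,240), and the blue spare at (376,248). The red jaws are at about (272,150) and (287,150), the yellow ones at (304,148) and (318,147), and the black post is at (329,160). The scene view shows the same items, with the bobbin at (216,170) and the spindle at (383,262).

```bash
cat > m.py <<'E'
from h import *
for tag,W in(('top0',dict(bob=(385,180,425,212),spi=(155,222,195,260),cat=(260,130,325,168),post=(322,148,340,172),gre=(245,60,350,165))),
          ('sc0',dict(bob=(200,150,232,190),spi=(362,232,402,282),cat=(215,195,275,240),post=(228,182,246,205),gre=(150,190,280,305)))):
    s=load(tag);P=cloud(s);hsv=cv2.cvtColor(s['im'],cv2.COLOR_RGB2HSV);H,S,V=[hsv[...,i].astype(int) for i in range(3)]
    def sel(k,m):
        x0,y0,x1,y1=W[k];w=np.zeros(m.shape,bool);w[y0:y1,x0:x1]=1;return m&w&(s['d']>0)
    q=P[sel('bob',(H>5)&(H<25)&(S>70)&(V>90))]
    print(tag,'bob zmax',np.percentile(q[:,2],[50,95,99]).round(4));t=q[q[:,2]>.072];print(' top',len(t),((t.min(0)+t.max(0))/2).round(4),(np.ptp(t,axis=0)).round(3))
    m=sel('spi',(H>60)&(H<95)&(S>90));q=P[m];q=q[(q[:,2]>.006)&(q[:,2]<.018)];print(' foot',len(q),np.median(q,0).round(4),((q.min(0)+q.max(0))/2).round(4),np.ptp(q,axis=0).round(3))
    m=sel('spi',(S<60)&(V>90));q=P[m];q=q[q[:,2]>.03]
    if len(q): print(' rod',len(q),np.median(q,0).round(4),q[q[:,2].argmax()].round(4))
    for n,hm in(('red',(H<8)|(H>172)),('yel',(H>20)&(H<35))):
        m=sel('cat',hm&(S>140)&(V>90));k,l,st,c=cv2.connectedComponentsWithStats(m.astype(np.uint8))
        for i in range(1,k):
            if st[i,4]<12: continue
            q=P[l==i];t=q[q[:,2]>.125];print(' ',n,st[i,4],c[i].round(1),np.percentile(q[:,2],[5,95]).round(3),len(t),t.mean(0).round(4) if len(t) else '',np.ptp(t,axis=0).round(3) if len(t) else '')
    q=P[sel('post',V<45)];q=q[(q[:,2]>.11)&(q[:,2]<.16)];print(' post',len(q),q.mean(0).round(4),((q.min(0)+q.max(0))/2).round(4),np.ptp(q,axis=0).round(3))
    m=sel('gre',(H>55)&(H<95)&(S>80));q=P[m];q=q[(q[:,2]>.094)&(q[:,2]<.106)];r=cv2.minAreaRect(q[:,:2].astype(np.float32));print(' guardtop',len(q),r,q[:,2].mean())
E
python3 m.py
```

```text
top0 bob zmax [0.035  0.0815 0.0834]
 top 151 [ 0.5751 -0.3413  0.0796] [0.038 0.038 0.015]
 foot 594 [0.4343 0.2854 0.0115] [0.4369 0.2885 0.0117] [0.078 0.081 0.011]
 rod 43 [0.4358 0.2847 0.0825] [0.4347 0.2893 0.1089]
  red 31 [286.6 145.1] [0.111 0.138] 19 [ 0.6876 -0.0134  0.1347] [0.022 0.005 0.013]
  red 39 [272.1 146.2] [0.11  0.139] 24 [0.6839 0.0236 0.1357] [0.022 0.006 0.011]
  yel 15 [316.7 141.1] [0.116 0.138] 11 [ 0.693  -0.0911  0.1336] [0.017 0.005 0.012]
  yel 13 [302.5 142.4] [0.113 0.139] 11 [ 0.6883 -0.0544  0.1343] [0.016 0.005 0.014]m.py:17: RuntimeWarning: Mean of empty slice.
  q=P[sel('post',V<45)];q=q[(q[:,2]>.11)&(q[:,2]<.16)];print(' post',len(q),q.mean(0).round(4),((q.min(0)+q.max(0))/2).round(4),np.ptp(q,axis=0).round(3))
  ret = um.true_divide(
Traceback (most recent call last):
  File "m.py", line 17, in <module>
    q=P[sel('post',V<45)];q=q[(q[:,2]>.11)&(q[:,2]<.16)];print(' post',len(q),q.mean(0).round(4),((q.min(0)+q.max(0))/2).round(4),np.ptp(q,axis=0).round(3))
                                                                                                   ~~~~~^^^
ValueError: zero-size array to reduction operation minimum which has no identity
```

Heights check out (bobbin top 0.080, spindle tip 0.109, jaws about 0.138). Next I go over the spindle, then the bobbin, for close-up wrist views.

```bash
python3 - <<'E'
from h import *
print((np.linalg.inv(np.r_[np.c_[cv2.Rodrigues(np.zeros(3))[0],np.zeros(3)],[[0,0,0,1]]])).shape)
for tag,p in(('w_spi',[.4343,.2854,.30]),('w_guard',[.60,-.02,.36]),('w_bob',[.5751,-.3413,.30])):
    movep(p,[np.pi,0,np.pi/2]); hold(.2)
    s=snap('wrist',tag); o=observe(); print(tag,o['time_s'],o['eef_pos'].round(4),o['tcp_rot'].round(3),s['T'].round(3).tolist())
print(s['K'],s['D'])
cv2.imwrite('pics/w3.png',np.hstack([cv2.resize(load(t)['im'][:,:,::-1],(400,300)) for t in('w_spi','w_guard')]+[]))
cv2.imwrite('pics/w3.png',np.vstack([cv2.imread('pics/w3.png'),np.hstack([cv2.resize(s['im'][:,:,::-1],(400,300)),np.zeros((300,400,3),np.uint8)])]))
E
```

```text
(4, 4)
w_spi 1.7333 [0.4338 0.2861 0.2997] [-3.141  0.     1.572] [[1.0, 0.002, -0.0, 0.433], [0.002, -0.951, -0.31, 0.364], [-0.001, 0.31, -0.951, 0.467], [0.0, 0.0, 0.0, 1.0]]
w_guard 3.3083 [ 0.5998 -0.0188  0.36  ] [ 3.142 -0.     1.572] [[1.0, 0.002, 0.001, 0.599], [0.002, -0.951, -0.31, 0.059], [-0.0, 0.31, -0.951, 0.527], [0.0, 0.0, 0.0, 1.0]]
w_bob 4.8 [ 0.5758 -0.3401  0.3006] [3.141 0.    1.573] [[1.0, 0.002, 0.002, 0.575], [0.002, -0.951, -0.31, -0.262], [0.001, 0.31, -0.951, 0.468], [0.0, 0.0, 0.0, 1.0]]
[[311.18717084   0.         278.15786923]
 [  0.         311.18717084 212.86119234]
 [  0.           0.           1.        ]] [-0.0692032  0.         0.         0.         0.       ]
```

View pics/w3.png

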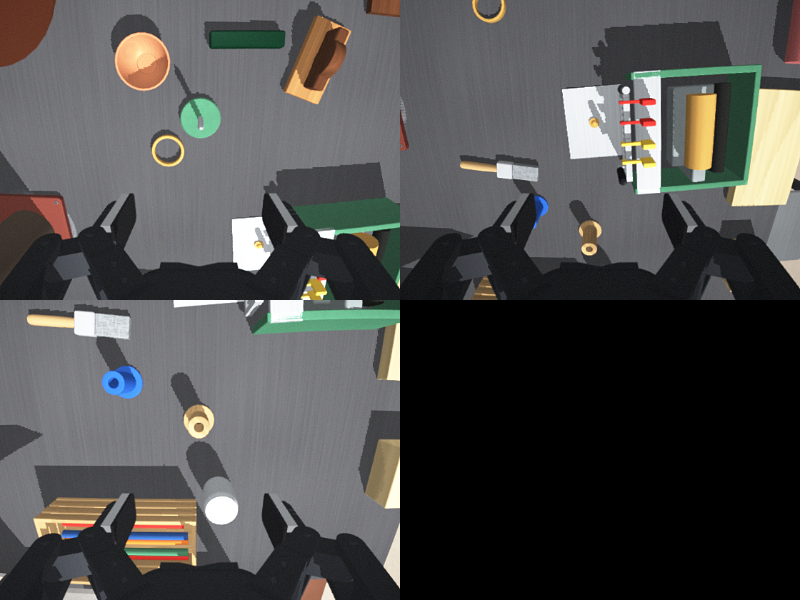

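The wrist views (half-size panels) show the spindle foot at (200,118), the guard with its post at (622,176) and the catches at x≈645, and the bobbin at (199,420), with clear space either side for fingers closing along x.

```bash
cat > m2.py <<'E'
from h import *
def hs(s):
    hsv=cv2.cvtColor(s['im'],cv2.COLOR_RGB2HSV);return [hsv[...,i].astype(int) for i in range(3)]
def win(m,x0,y0,x1,y1):
    w=np.zeros(m.shape,bool);w[y0:y1,x0:x1]=1;return m&w
def mid(t): return ((t.min(0)+t.max(0))/2).round(4),np.ptp(t,axis=0).round(3),len(t)
def big(m):
    k,l,st,c=cv2.connectedComponentsWithStats(m.astype(np.uint8));i=1+st[1:,4].argmax();return l==i
def circ(s,m,z):
    c=max(cv2.findContours(m.astype(np.uint8),cv2.RETR_EXTERNAL,cv2.CHAIN_APPROX_NONE)[0],key=cv2.contourArea)
    p=onplane(s,c.reshape(-1,2),z)[:,:2]; (x,y),r=cv2.minEnclosingCircle(p.astype(np.float32))
    A=np.c_[2*p,np.ones(len(p))];f=np.linalg.lstsq(A,(p**2).sum(1),rcond=None)[0];return f[:2].round(4),round(float(np.sqrt(f[2]+f[:2]@f[:2])),4)
if __name__=='__main__':
    s=load('w_bob');P=cloud(s);H,S,V=hs(s);m=win((H>8)&(H<28)&(S>60)&(V>100),245,135,315,200)
    t=P[m&(P[...,2]>.074)&(P[...,2]<.09)];print('bob top',mid(t),np.median(t[:,2]));print(circ(s,big(m&(P[...,2]>.076)),.08))
    s=load('w_spi');P=cloud(s);H,S,V=hs(s);m=win((H>60)&(H<95)&(S>70),240,125,320,205)
    m2=big(win(((H>60)&(H<95)&(S>70))|((P[...,2]>.006)),240,125,320,205));print('foot',circ(s,big(m),.012),circ(s,m2,.012),np.median(P[m][:,2]))
    r=win((P[...,2]>.03)&(P[...,2]<.13),240,125,320,205);q=P[r]
    for a in(.03,.06,.09,.1):
        t=q[(q[:,2]>a)&(q[:,2]<a+.02)]; print(' rod',a,len(t),t.mean(0).round(4) if len(t) else '')
    s=load('w_guard');P=cloud(s);H,S,V=hs(s)
    for n,hm in(('red',(H<8)|(H>172)),('yel',(H>20)&(H<35))):
        m=win(hm&(S>140)&(V>80),300,120,370,240);k,l,st,c=cv2.connectedComponentsWithStats(m.astype(np.uint8))
        for i in range(1,k):
            q=P[(l==i)&(P[...,2]>.128)]
            if len(q)>8: print(n,c[i].round(),mid(q),q.mean(0).round(4),np.percentile(q[:,2],90).round(4))
    m=win((V<50)&(P[...,2]>.11)&(P[...,2]<.16),295,220,325,265);print('post',mid(P[m]),np.median(P[m],0))
    m=win((H>55)&(H<95)&(S>80)&(abs(P[...,2]-.1)<.006),300,80,520,280);q=P[m];print('guard',cv2.minAreaRect(q[:,:2].astype(np.float32)),q[:,2].mean())
    m=win((S<50)&(V>140)&(abs(P[...,2]-.1)<.004),310,80,380,280);q=P[m];print('deck',cv2.minAreaRect(q[:,:2].astype(np.float32)))
E
python3 m2.py
```

```text
bob top (array([ 0.5752, -0.3405,  0.0783]), array([0.038, 0.038, 0.008]), 411) 0.07976069574133682
(array([ 0.5764, -0.3384]), 0.0173)
foot (array([0.4358, 0.2894]), 0.0412) (array([0.4359, 0.2895]), 0.0412) 0.01204595950803794
 rod 0.03 19 [0.4358 0.2936 0.0394]
 rod 0.06 20 [0.4356 0.2936 0.0709]
 rod 0.09 73 [0.4362 0.2908 0.1013]
 rod 0.1 45 [0.436  0.2901 0.1044]
red [336. 142.] (array([0.6853, 0.0235, 0.1335]), array([0.023, 0.011, 0.01 ]), 156) [0.6848 0.0237 0.1361] 0.1375
red [337. 171.] (array([0.6493, 0.0204, 0.3277]), array([0.101, 0.078, 0.399]), 143) [ 0.6867 -0.0123  0.1413] 0.1377
yel [338. 200.] (array([ 0.6511, -0.0008,  0.3276]), array([0.104, 0.12 , 0.399]), 92) [ 0.6893 -0.0522  0.1385] 0.1367
yel [338. 225.] (array([ 0.6527, -0.0185,  0.3277]), array([0.107, 0.156, 0.399]), 81) [ 0.6925 -0.088   0.1393] 0.1368
post (array([ 0.6445, -0.1228,  0.1287]), array([0.013, 0.015, 0.037]), 156) [ 0.64368381 -0.1180942   0.13581998]
guard ((0.7750390768051147, -0.04194173216819763), (0.28356122970581055, 0.25147461891174316), 4.680566787719727) 0.09961278746337934
deck ((0.6861909627914429, -0.0493326336145401), (0.07176193594932556, 0.2506677508354187), 4.891156196594238)
```

```bash
python3 - <<'E'
from h import *
R=[np.pi,0,np.pi/2]; bx,by=.5754,-.3405
movep([bx,by,.15],R); move_l([bx,by,.038],feed=.12)
gripper_to(.02,f_grip=30); o=observe(); print(o['time_s'],o['eef_pos'].round(4),o['opening'],o['grasp_force'],o['ft_force'].round(1))
move_l([bx,by,.17],feed=.15); hold(.2); s=snap('wrist','w_held'); o=observe(); print(o['time_s'],o['eef_pos'].round(4),o['opening'],o['grasp_force'],o['ft_force'].round(1))
E
```

```text
7.0333 [ 0.576  -0.3409  0.0389] 0.03881045836092485 30.467630261555314 [ 0.8 -0.2  4.1]
8.3167 [ 0.575  -0.3402  0.1688] 0.03917464121535775 30.239268941804767 [ 0.5  0.  -1. ]
```

View pics/w_held.png

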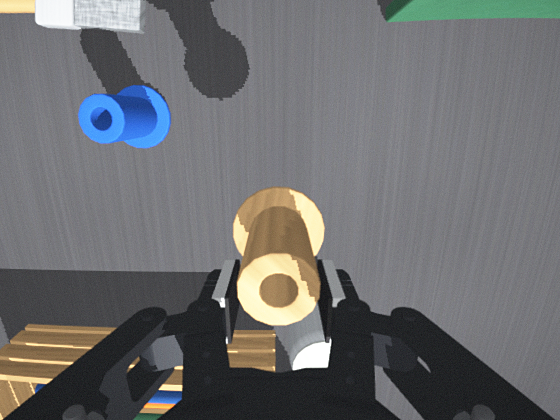

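The bobbin is held upright, with its top rim at about (279,290), the bore centre there too, and its flange below at (279,228). I now measure its offset from the TCP with the same camera.

```bash
python3 - <<'E'
from m2 import *
s=load('w_held');P=cloud(s);H,S,V=hs(s)
z0=.1688-.0389+.08
w=win((H>8)&(H<28)&(S>60)&(V>100),235,245,322,330)
t=P[w&(abs(P[...,2]-z0)<.006)];print(z0,np.median(t[:,2]),mid(t))
wood=win((H>5)&(H<30)&(S>40),225,240,330,330)
bore=big(win((V<140)&(H>5)&(H<30),255,268,303,312));print('bore',bore.sum(),circ(s,bore,z0),np.argwhere(bore).mean(0)[::-1])
f=P[win((H>8)&(H<28)&(S>60)&(V>90),225,180,335,250)&(abs(P[...,2]-(z0-.074))<.008)];print('flange',mid(f))
E
```

```text
0.20990000000000003 0.20943855274008902 (array([ 0.5741, -0.3404,  0.2078]), array([0.039, 0.039, 0.008]), 2871)
bore 174 (array([ 0.5785, -0.3407]), 0.0048) [291.54022989 289.29885057]
flange (array([ 0.5742, -0.3317,  0.1377]), array([0.063, 0.045, 0.012]), 2155)
```

```bash
python3 - <<'E'
from h import *
R=[np.pi,0,np.pi/2]; x,y=.4367,.2895
move_l([.575,-.34,.26],feed=.2)
movep([x,y,.26],R); move_l([x,y,.175],feed=.15); hold(.3)
s=snap('wrist','w_over'); o=observe(); print(o['time_s'],o['eef_pos'].round(4),o['ft_force'].round(1),o['opening'])
E
```

```text
12.2833 [0.437  0.2897 0.1757] [ 0.1 -0.2 -0.5] 0.038755916612314166
```

View pics/w_over.png

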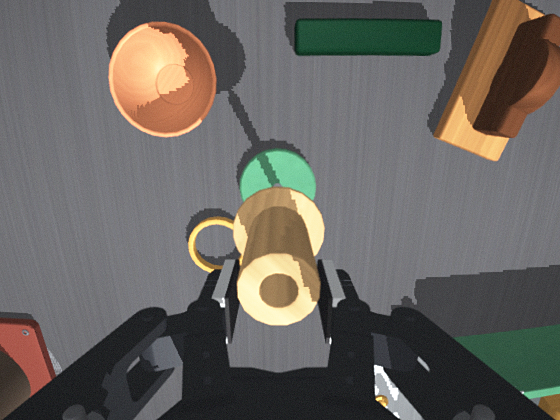

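The bobbin's axis (x≈279 px) lines up with the green foot (x≈278 px), so I lower it now.

```bash
python3 - <<'E'
from h import *
x,y=.4367,.2895
for z in(.135,.09,.0515):
    hit=move_l([x,y,z],feed=.06 if z<.1 else .04,max_force=8); o=observe(); print(o['time_s'],hit,o['eef_pos'].round(4),o['ft_force'].round(1),o['torque'].round(2),o['opening'])
    if hit: break
E
```

```text
13.4333 False [0.437  0.2896 0.1354] [ 0.4 -0.6 -0.2] [ 0.    0.02 -0.01] 0.038797204549081456
14.3333 False [0.437  0.2896 0.0903] [ 0.1  0.1 -0.7] [ 0.04 -0.03 -0.02] 0.03892132922360782
14.975 True [0.4355 0.2889 0.0508] [-1.4 -0.8  4.8] [-0.07  0.15  0.02] 0.03880975100387033
```

```bash
python3 - <<'E'
from h import *
hold(.2); o=observe(); print(o['grasp_force'],o['eef_pos'].round(4))
gripper_to(.08); hold(.3); o=observe(); print(o['time_s'],o['grasp_force'],o['ft_force'].round(1))
move_l([.436,.289,.22],feed=.2); snap('wrist','w_home')
for yaw in(np.pi/2,0.07,np.pi+.07):
    q=inverse_kinematics([.686,.005,.25],[np.pi,0,yaw]); print(yaw,None if q is None else np.round(q,2))
for yaw in (.07,-.6,-1.33,np.pi+.07,np.pi-.6,np.pi-1.33):
    q=inverse_kinematics([.55,.0,.11],[np.pi,0,yaw]); print(yaw,None if q is None else np.round(q,2))
E
```

```text
30.75494318269193 [0.4354 0.2889 0.0508]
15.9583 0.0 [ 0.5  0.2 -0.2]
1.5707963267948966 [-0.11  0.34  1.3   0.    1.5  -0.11]
0.07 [-0.11  0.34  1.3  -0.    1.5   1.39]
3.211592653589793 [-0.11  0.34  1.3   0.    1.5  -1.75]
0.07 [-0.14  0.13  1.82 -0.    1.19  1.36]
-0.6 [-0.14  0.13  1.82 -0.    1.19  2.03]
-1.33 None
3.211592653589793 [-0.14  0.13  1.82  0.    1.19 -1.78]
2.541592653589793 [-0.14  0.13  1.82  0.    1.19 -1.11]
1.811592653589793 [-0.14  0.13  1.82  0.    1.19 -0.38]
```

```bash
python3 - <<'E'
from m2 import *
s=load('w_home');P=cloud(s);H,S,V=hs(s);m=(H>8)&(H<28)&(S>60)&(V>90)&(abs(P[...,0]-.436)<.05)&(abs(P[...,1]-.289)<.05)
t=P[m];print('z95',np.percentile(t[:,2],[5,50,90]));t=t[abs(t[:,2]-.092)<.006];print('top',mid(t) if len(t) else '')
for tag,p in(('g1',[.63,.0,.27]),('g2',[.63,-.07,.27])):
    movep(p,[np.pi,0,np.pi+.07]);hold(.2);s=snap('wrist',tag)
print(observe()['time_s'])
E
```

```text
z95 [0.01603854 0.04752055 0.09227067]
top (array([0.435 , 0.2887, 0.0902]), array([0.038, 0.039, 0.008]), 735)
19.7917
```

View pics/g2.png

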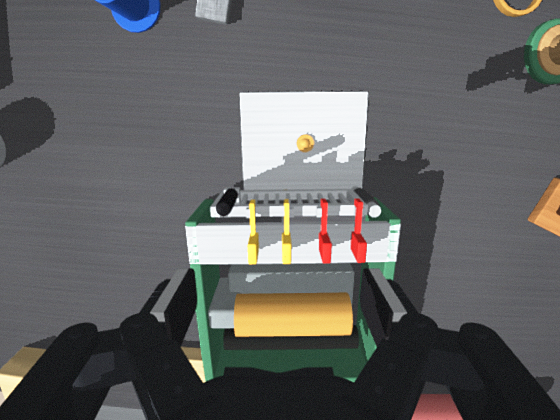

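View pics/w_home.png

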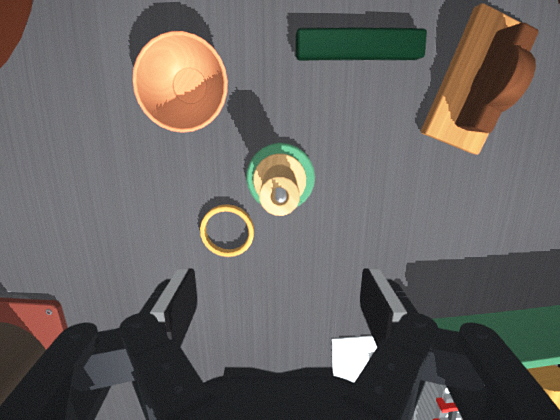

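The bobbin sits home: its top is at z=0.092 with the spindle tip poking through at (280,195). In g2 the jaws are at columns 252/287 (yellow) and 325/358 (red), row ≈247, and the post is at (227,201).

```bash
cat > m3.py <<'E'
from m2 import *
def jaws(tag,zt=.136):
    s=load(tag);P=cloud(s);H,S,V=hs(s);out={}
    box=(P[...,0]>.6)&(P[...,0]<.76)&(abs(P[...,1]+.05)<.15)
    for n,hm in(('red',(H<8)|(H>172)),('yel',(H>20)&(H<35))):
        m=hm&(S>120)&(V>70)&box&(P[...,2]>.104)&(P[...,2]<.15);k,l,st,c=cv2.connectedComponentsWithStats(m.astype(np.uint8))
        for i in range(1,k):
            if st[i,4]<40: continue
            q=P[l==i];zm=np.percentile(q[:,2],95);t=q[q[:,2]>zm-.005];r=mid(t);print(tag,n,c[i].round(),'ztop',zm.round(4),r); out.setdefault(n,[]).append(r[0][:2])
    for n,v in out.items(): print(n,'centre',np.mean(v,0).round(4),'sep',np.ptp(v,axis=0).round(4))
    m=(V<60)&box&(P[...,2]>.112)&(P[...,2]<.155)&(P[...,1]<-.08)&(P[...,0]<.68);q=P[m];t=q[q[:,2]>.138];print('post',mid(q),'top',mid(t) if len(t) else '')
    if 'red' in out and 'yel' in out:
        d=np.mean(out['yel'],0)-np.mean(out['red'],0);yaw=np.arctan2(d[0],-d[1]);print('dist',np.hypot(*d),'yaw',yaw)
    m=(S<60)&(V>130)&box&(abs(P[...,2]-.1)<.0035);q=P[m];r=cv2.minAreaRect(q[:,:2].astype(np.float32));print('deck',r)
if __name__=='__main__':
    for t in('g1','g2'): jaws(t)
E
python3 m3.py
```

```text
g1 red [297. 232.] ztop 0.1373 (array([0.6851, 0.0231, 0.1352]), array([0.024, 0.01 , 0.006]), 191)
g1 red [262. 232.] ztop 0.1371 (array([ 0.6884, -0.0139,  0.1355]), array([0.024, 0.01 , 0.006]), 189)
g1 yel [191. 233.] ztop 0.137 (array([ 0.6952, -0.0929,  0.1352]), array([0.024, 0.01 , 0.006]), 168)
g1 yel [224. 233.] ztop 0.1372 (array([ 0.6924, -0.0565,  0.1353]), array([0.024, 0.01 , 0.006]), 186)
red centre [0.6868 0.0046] sep [0.0033 0.037 ]
yel centre [ 0.6938 -0.0747] sep [0.0028 0.0364]
post (array([ 0.6444, -0.1226,  0.1296]), array([0.014, 0.014, 0.035]), 320) top (array([ 0.6445, -0.1228,  0.1425]), array([0.013, 0.013, 0.009]), 165)
dist 0.0796127659361236 yaw 0.08866978349948818
deck ((0.6863917112350464, -0.04974685609340668), (0.0720791295170784, 0.2512141764163971), 4.846401691436768)
g2 red [324. 236.] ztop 0.1371 (array([ 0.6882, -0.0144,  0.1353]), array([0.024, 0.01 , 0.006]), 184)
g2 red [358. 236.] ztop 0.1371 (array([0.6856, 0.0226, 0.1352]), array([0.024, 0.012, 0.006]), 212)
g2 yel [253. 237.] ztop 0.1373 (array([ 0.6949, -0.0937,  0.1354]), array([0.024, 0.01 , 0.006]), 174)
g2 yel [286. 237.] ztop 0.1373 (array([ 0.6921, -0.0575,  0.1354]), array([0.024, 0.01 , 0.006]), 172)
red centre [0.6869 0.0041] sep [0.0026 0.037 ]
yel centre [ 0.6935 -0.0756] sep [0.0028 0.0362]
post (array([ 0.6439, -0.123 ,  0.1294]), array([0.015, 0.014, 0.034]), 289) top (array([ 0.6442, -0.1232,  0.1422]), array([0.014, 0.014, 0.008]), 184)
dist 0.07997280787867835 yaw 0.08262202113551209
deck ((0.681342601776123, -0.050159066915512085), (0.08257100731134415, 0.2513279616832733), 5.276503086090088)
```

Measurements agree: the catch spacing is 80 mm, yaw is 0.085, and the predicted post is within 2 mm of the measured one. Now I squeeze the red catch, then the yellow.

```bash
cat > sq.py <<'E'
from h import *
def sq(x,y,R):
    movep([x,y,.20],R); gripper_to(.062,f_grip=30)
    hit=move_l([x,y,.112],feed=.08,max_force=10); o=observe(); print('down',hit,o['eef_pos'].round(4),o['opening'],o['ft_force'].round(1))
    if hit: return False
    gripper_to(.024,f_grip=35); hold(.2); o=observe(); print('sq',o['time_s'],o['opening'],o['grasp_force'],o['ft_force'].round(1))
    if o['opening']>.031: return False
    gripper_to(.055); move_l([x,y,.20],feed=.15); return True
E
python3 - <<'E'
from sq import *
R=[np.pi,0,np.pi+.085]
if sq(.6868,.0044,R):
    hold(.1);snap('wrist','r_done'); sys=__import__('m3'); sys.jaws('r_done')
E
```

```text
down False [0.6874 0.0043 0.113 ] 0.06204249203841537 [-0.3 -0.6  0. ]
sq 22.5583 0.02412467245451162 0.8101531304419041 [0.3 0.6 1.1]
r_done red [257. 201.] ztop 0.1371 (array([ 0.6885, -0.0141,  0.1353]), array([0.024, 0.011, 0.006]), 365)
r_done red [303. 201.] ztop 0.1372 (array([0.6855, 0.023 , 0.1353]), array([0.024, 0.011, 0.006]), 349)
r_done yel [162. 201.] ztop 0.137 (array([ 0.695 , -0.0929,  0.1352]), array([0.024, 0.011, 0.006]), 338)
r_done yel [206. 201.] ztop 0.1372 (array([ 0.6919, -0.0566,  0.1351]), array([0.023, 0.011, 0.006]), 351)
red centre [0.687  0.0044] sep [0.003  0.0371]
yel centre [ 0.6934 -0.0748] sep [0.0031 0.0363]
post (array([ 0.6447, -0.1232,  0.1295]), array([0.015, 0.015, 0.035]), 659) top (array([ 0.6448, -0.1234,  0.1425]), array([0.015, 0.015, 0.009]), 360)
dist 0.07946220799851964 yaw 0.08126006150988643
deck ((0.6873993873596191, -0.04811441898345947), (0.25318610668182373, 0.0927000418305397), 88.87191009521484)
```

```bash
python3 - <<'E'
from h import *
s=load('r_done');cv2.imwrite('pics/crop.png',cv2.resize(s['im'][130:270,120:360,::-1],None,fx=3.2,fy=3.2))
P=cloud(s)
for c in(257,303,280,206): print(c,[P[r,c].round(3).tolist() for r in range(150,232,8)])
E
```

```text
257 [[0.649, -0.024, 0.002], [0.642, -0.018, 0.114], [0.649, -0.017, 0.112], [0.655, -0.017, 0.113], [0.662, -0.016, 0.112], [0.669, -0.016, 0.113], [0.676, -0.015, 0.113], [0.677, -0.014, 0.134], [0.682, -0.014, 0.137], [0.688, -0.013, 0.137], [0.696, -0.013, 0.135]]
303 [[0.644, 0.028, 0.002], [0.639, 0.019, 0.114], [0.646, 0.02, 0.113], [0.652, 0.021, 0.112], [0.659, 0.022, 0.112], [0.666, 0.022, 0.113], [0.672, 0.023, 0.113], [0.674, 0.022, 0.132], [0.679, 0.022, 0.136], [0.686, 0.023, 0.136], [0.692, 0.023, 0.137]]
280 [[0.647, 0.002, 0.003], [0.649, 0.002, 0.052], [0.65, 0.002, 0.095], [0.657, 0.002, 0.095], [0.685, 0.005, 0.0], [0.67, 0.003, 0.101], [0.678, 0.004, 0.099], [0.685, 0.005, 0.1], [0.693, 0.005, 0.099], [0.7, 0.006, 0.101], [0.708, 0.007, 0.1]]
206 [[0.654, -0.083, 0.004], [0.646, -0.059, 0.114], [0.652, -0.059, 0.113], [0.659, -0.059, 0.113], [0.666, -0.059, 0.112], [0.673, -0.059, 0.112], [0.68, -0.058, 0.112], [0.681, -0.054, 0.131], [0.685, -0.053, 0.136], [0.693, -0.053, 0.135], [0.699, -0.053, 0.136]]
```

View pics/crop.png

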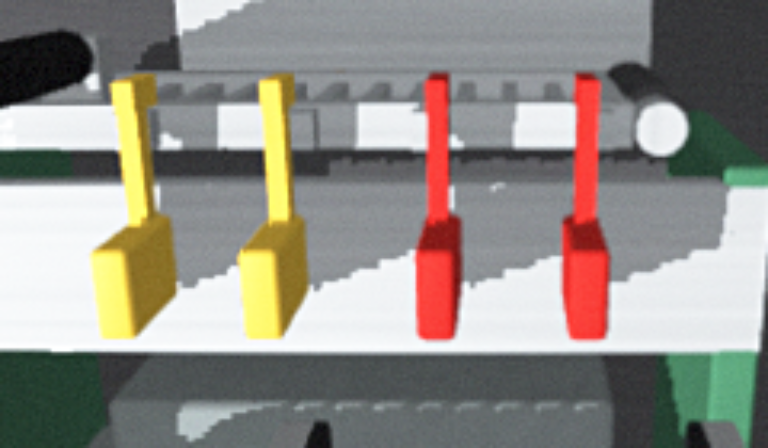

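The jaws have not moved: the red ones are still 37 mm apart. I'll check where the fingertips really are, using depth on the pads.

```bash
python3 - <<'E'
from h import *
for tag,tcp in(('w_held',(.575,-.3402,.1688)),('w_home',(.436,.289,.22)),('r_done',(.6868,.0044,.20))):
    s=load(tag);P=cloud(s)-np.array(tcp);m=(s['d']>0.05)&(abs(P[...,0])<.07)&(abs(P[...,1])<.07)&(P[...,2]>-.03)&(P[...,2]<.05)
    hsv=cv2.cvtColor(s['im'],cv2.COLOR_RGB2HSV);m&=(hsv[...,1]<40)
    v,u=np.nonzero(m);q=P[m]
    print(tag,len(q))
    if len(q):
        i=q[:,2].argsort()[:len(q)//20+1];print(' lowest',q[i].mean(0).round(4),q[:,2].min().round(4),np.c_[u,v][i].mean(0));print(' range',q.min(0).round(3),q.max(0).round(3))
E
```

```text
w_held 1333
 lowest [-0.0005  0.009   0.0299] 0.0273 [278.80597015 260.50746269]
 range [-0.034 -0.02   0.027] [0.032 0.011 0.05 ]
w_home 1228
 lowest [ 0.0039 -0.002   0.0348] 0.033 [288.79032258 285.85483871]
 range [-0.055 -0.013  0.033] [0.053 0.01  0.05 ]
r_done 1252
 lowest [-0.0054 -0.0023  0.0295] 0.0266 [276.85714286 273.79365079]
 range [-0.017 -0.043  0.027] [0.01  0.039 0.05 ]
```

```bash
python3 - <<'E'
from h import *
for tag,tcp,ax in(('w_held',(.575,-.3402,.1688),0),('w_home',(.436,.289,.22),0),('r_done',(.6868,.0044,.20),1)):
    s=load(tag);P=cloud(s)-np.array(tcp);a=abs(P[...,ax]);b=abs(P[...,1-ax])
    m=(s['d']>.05)&(a<.07)&(a>.015)&(b<.03)&(P[...,2]>-.04)&(P[...,2]<.1)
    if tag=='w_held': m&=(a>.0205)
    q=P[m];print(tag,len(q),np.percentile(q[:,2],[0,.5,2,10,50]).round(4),q[q[:,2].argmin()].round(4))
o=observe();print(o['eef_pos'],o['opening'],o['time_s'])
E
```

```text
w_held 19116 [-0.0375 -0.0341 -0.0335  0.0452  0.0819] [-0.0279  0.0158 -0.0375]
w_home 19718 [0.033  0.0363 0.0407 0.054  0.0869] [0.039  0.0047 0.033 ]
r_done 21385 [0.0249 0.0301 0.035  0.052  0.0822] [ 0.0041 -0.0287  0.0249]
[0.685745   0.00450325 0.1978989 ] 0.05502899891822723 23.8417
```

The fingertips actually stand about 25 mm above the nominal TCP at this opening, so the first squeeze passed over the jaw tops. I'll go about 23 mm lower, with a force limit.

```bash
sed -i 's/,\.112\]/,.09]/; s/feed=.08/feed=.05/; s/max_force=10/max_force=6/' sq.py; python3 - <<'E'
from sq import *
R=[np.pi,0,np.pi+.085]
if sq(.687,.0044,R):
    hold(.1);snap('wrist','r2'); __import__('m3').jaws('r2')
E
```

```text
down False [0.6872 0.0044 0.0903] 0.06174122726298799 [ 0.8 -0.3  0.7]
sq 27.325 0.024774664077020767 26.562415659427643 [-3.   5.   6.6]
r2 red [270. 201.] ztop 0.1372 (array([ 0.6876, -0.0035,  0.1354]), array([0.024, 0.01 , 0.006]), 353)
r2 red [290. 202.] ztop 0.1372 (array([0.6862, 0.0123, 0.1352]), array([0.024, 0.01 , 0.006]), 355)
r2 yel [162. 201.] ztop 0.137 (array([ 0.6949, -0.0929,  0.1353]), array([0.023, 0.01 , 0.007]), 322)
r2 yel [206. 201.] ztop 0.137 (array([ 0.6917, -0.0565,  0.1354]), array([0.023, 0.011, 0.007]), 352)
red centre [0.6869 0.0044] sep [0.0014 0.0158]
yel centre [ 0.6933 -0.0747] sep [0.0032 0.0364]
post (array([ 0.6449, -0.1232,  0.1296]), array([0.015, 0.015, 0.035]), 659) top (array([ 0.645 , -0.1235,  0.1426]), array([0.015, 0.015, 0.009]), 356)
dist 0.07935849040902933 yaw 0.08073437173909284
deck ((0.6877683401107788, -0.048257216811180115), (0.25410908460617065, 0.09485872834920883), 88.40789794921875)
```

Red is in by about 10.7 mm on each side. Now yellow.

```bash
python3 - <<'E'
from sq import *
R=[np.pi,0,np.pi+.085]
if sq(.6934,-.0748,R):
    hold(.1);snap('wrist','y1'); __import__('m3').jaws('y1')
h=np.array([.6486,.0413]);p0=np.array([.6447,-.1236])
for a in np.arange(0,1.45,.2):
    c,s_=np.cos(-a),np.sin(-a);p=h+np.array([[c,-s_],[s_,c]])@(p0-h);q=inverse_kinematics([*p,.096],[np.pi,0,np.pi+.085-a*.8]);print(a.round(1),p.round(3),None if q is None else np.round(q,2))
E
```

```text
down False [ 0.6936 -0.0748  0.0903] 0.06197866814102899 [ 0.2  0.4 -0.3]
sq 32.4083 0.02458875194696587 26.600924134254456 [-1.7  3.8  7.1]
y1 red [375. 202.] ztop 0.137 (array([0.6868, 0.0035, 0.1352]), array([0.025, 0.027, 0.006]), 759)
y1 yel [269. 200.] ztop 0.1373 (array([ 0.6942, -0.0833,  0.1352]), array([0.024, 0.01 , 0.006]), 339)
y1 yel [289. 202.] ztop 0.1372 (array([ 0.6928, -0.0673,  0.1353]), array([0.024, 0.01 , 0.006]), 338)
red centre [0.6868 0.0035] sep [0. 0.]
yel centre [ 0.6935 -0.0753] sep [0.0014 0.016 ]
post (array([ 0.6446, -0.1236,  0.1297]), array([0.015, 0.015, 0.035]), 472) top (array([ 0.6447, -0.1236,  0.1426]), array([0.014, 0.015, 0.009]), 357)
dist 0.07908432208725065 yaw 0.08482137311963632
deck ((0.682996928691864, -0.049268901348114014), (0.078288234770298, 0.2507339417934418), 4.838725566864014)
0.0 [ 0.645 -0.124] [-0.31  0.39  1.53  0.    1.22 -1.97]
0.2 [ 0.612 -0.12 ] [-0.32  0.32  1.63  0.    1.2  -1.82]
0.4 [ 0.581 -0.109] [-0.32  0.24  1.72  0.    1.18 -1.65]
0.6 [ 0.552 -0.093] [-0.31  0.17  1.8   0.    1.17 -1.48]
0.8 [ 0.528 -0.071] [-0.28  0.11  1.87  0.    1.16 -1.3 ]
1.0 [ 0.508 -0.045] [-0.24  0.06  1.93  0.    1.16 -1.1 ]
1.2 [ 0.493 -0.015] [-0.19  0.02  1.97  0.    1.16 -0.89]
1.4 [0.485 0.017] [-0.13 -0.    1.99  0.    1.16 -0.66]
```

Both catches are in. Next I grip the post and swing the gate along its arc.

```bash
python3 - <<'E'
from h import *
h=np.array([.6486,.0413]);p0=np.array([.6446,-.1236]);z=.096;y0=np.pi+.085
movep([*p0,.20],[np.pi,0,y0]); gripper_to(.036,f_grip=50)
hit=move_l([*p0,z],feed=.06,max_force=6);o=observe();print('down',hit,o['eef_pos'].round(4),o['ft_force'].round(1))
if hit: raise SystemExit
gripper_to(.01,f_grip=50);o=observe();print('grip',o['opening'],o['grasp_force'],o['ft_force'].round(1))
if o['opening']<.012: raise SystemExit
for a in np.r_[np.arange(.1,1.31,.1),1.35,1.4]:
    c,s=np.cos(a),np.sin(a);p=h+np.array([[c,s],[-s,c]])@(p0-h)
    hit=move_l([*p,z],feed=.08,rotation=[np.pi,0,y0-a],max_force=25 if a<1.32 else 10);o=observe();print(a.round(2),hit,(o['eef_pos'][:2]-p).round(4),o['ft_force'].round(1),o['opening'].round(4))
    if hit: break
print(o['time_s'],o['grasp_force']);hold(.3);snap('wrist','gate1');snap('scene','sc1')
E
```

```text
down False [ 0.6449 -0.1237  0.0965] [ 0.3 -0.   0.4]
grip 0.014069315430609302 48.99446904659271 [-1.5  3.3  3.4]Traceback (most recent call last):
  File "<stdin>", line 10, in <module>
AttributeError: 'float' object has no attribute 'round'
```

The post is gripped. Only a print failed, so I continue from the first step.

```bash
python3 - <<'E'
from h import *
h=np.array([.6486,.0413]);p0=np.array([.6446,-.1236]);z=.096;y0=np.pi+.085
o=observe();print(o['eef_pos'].round(4),o['opening'],o['grasp_force'],o['ft_force'].round(1))
for a in np.r_[np.arange(.2,1.31,.1),1.35,1.4]:
    c,s=np.cos(a),np.sin(a);p=h+np.array([[c,s],[-s,c]])@(p0-h)
    hit=move_l([*p,z],feed=.08,rotation=[np.pi,0,y0-a],max_force=25 if a<1.32 else 10);o=observe();print(np.round(a,2),hit,(o['eef_pos'][:2]-p).round(4),o['ft_force'].round(1),round(float(o['opening']),4))
    if hit: break
print(o['time_s'],o['grasp_force']);hold(.3);snap('wrist','gate1');snap('scene','sc1')
E
```

```text
[ 0.6285 -0.1218  0.0965] 0.014329140954730766 49.048739075660706 [0.3 5.1 3.2]
0.2 False [0.0006 0.0006] [0.5 4.8 3.3] 0.0143
0.3 False [0.0008 0.0006] [1.1 5.9 3. ] 0.014
0.4 False [0.0009 0.0006] [2.1 4.7 2. ] 0.0144
0.5 False [0.001  0.0006] [2.3 5.2 1.4] 0.0139
0.6 False [0.0012 0.0005] [3.7 5.3 0.7] 0.0142
0.7 False [0.0014 0.0002] [3.6 3.6 0.4] 0.0139
0.8 False [-0.0003  0.0019] [-3.7 10.2  8.3] 0.0143
0.9 False [ 0.0014 -0.    ] [ 4.6  2.7 -0.1] 0.0139
1.0 False [ 0.0014 -0.0003] [4.4 2.9 0.7] 0.0144
1.1 False [ 0.0013 -0.0005] [4.9 2.7 0.7] 0.0144
1.2 False [ 0.0011 -0.0006] [4.  1.4 1.4] 0.0144
1.3 False [ 0.0009 -0.0006] [4.4 0.8 3.4] 0.0143
1.35 False [ 0.0008 -0.0006] [5.1 1.2 4.4] 0.0145
1.4 False [ 0.0007 -0.0005] [ 4.8 -0.   5.7] 0.0141
41.9167 50.55100858211517
```

View pics/sc1.png

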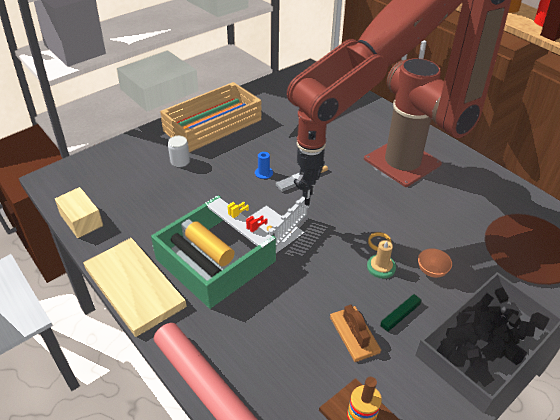

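The scene shows the gate swung wide open at (290,222) and held at the post (307,198), the bobbin home on the spindle (383,258), both catches in, and the bystanders in place.

```bash
python3 -c "
from h import *
hold(.3);o=observe();print(o['grasp_force'],o['ft_force'],o['time_s']);print(job_done())"
```

```text
50.63236355781555 [5.99651624 1.0445717  5.30969495] 42.6167
the job is handed in; nothing more can be done
None
```

The job is handed in at 42.6 s: the bobbin is home on the spindle, the red and then the yellow catch were squeezed in, and the gate is held open at about 1.4 rad; no verdict was returned.

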